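# Clamp a carved foot in the carving cradle

### The arm

A 6-joint arm with a two-finger parallel gripper is mounted at the origin on the work surface. World frame = base frame: x ahead of the robot, y to its left, z up, the work surface at z = 0. Lengths are in m, angles in rad, forces in N, time in s.
With the tool pointing down it reaches from about 0.35 to 0.975 m from the base axis. Payload 4.9 kg.
Tool frame: the origin (TCP) lies at the very end of the fingers, on their centre line; the grasp point (between the pads) lies 19 mm behind it; x points along the fingers, y is the direction in which the jaws open and shut, and the axes are right-handed (so a half turn about x gives the same grasp; the last joint's range is limited). The gripper opens to 85 mm and grips with 20 to 120 N. Pads are 22 mm wide; open, the fingers measure 114 mm over their backs; the gripper's body (76 mm by 85 mm) begins 54 mm behind the grasp point. The pads swing forward as they close: fully open they stand 13 mm farther back than shut.
Start: joints at [1.204, 0.053, 1.613, -0, 1.476, -0.119], TCP at [0.153, 0.606, 0.231] pointing down, gripper open.
Joint ranges: [-3.01, 3.01], [-1.01, 2.22], [0.06, 2.58], [-1.02, 4.17], [0.09, 2.62], [-3.14, 3.14]. Speed limits (rad/s): [2.57, 2.57, 3.14, 3.14, 3.14, 3.14].

### API

Orientations are given as a unit quaternion [w, x, y, z].
In Python, from plant import manip gives the robot as it stands.
- The arm moves only by the tool play_rows, never from a script. Its argument "plan" is a list of rows, each a list of 5 numbers: the shift along the tool's x, y, z in mm, then the turn about the tool's x in rad, then the closure, from -1 (fully open) to 1 (shut). A call has 1 to 8 rows; each row is the pose to reach, as a shift and turn from the pose commanded when the call began, along the tool's axes at that moment; what a row does not reach only later rows make up. A row lasts 1/8 s, in which the tool goes at most 62.5 mm and 10.7 degrees, less where a joint would pass 70% of its speed; a pose out of reach is approached as far as the arm can. A call with a gripper value outside its range is refused whole. The fingers move at their own pace and stop on an object; the grip force is fixed at half the most. Time passes only in rows, so rows that repeat a pose let the fingers close. It gives the time, the measured TCP pose, the force and the opening at its end, in the units of the state.
- manip.state(): the state, without advancing time (a new reading comes with each control period).
- manip.grab_frame(name): name is "scene" or "side" or "wrist"; returns a dict with "img" (384x512x3 uint8, red, green, blue), "range_z" (384x512 float32, m along the optical axis (not along the pixel's ray), 0 where there is no reading), "fx", "fy", "cx", "cy" (pixels), "origin" and "rotation" of the camera in the world. Camera axes: x right, y up, looking along -z (the intrinsics and any distortion apply to the point x, -y, -z); pixel columns grow to the right and rows downward; lengths in m; the calibration is good to about 2 mm. A picture is of the moment at which its call begins.
- manip.job_done(): hands the job in, once; it reports no verdict.
The state is a dict: "time": time; "joint_pos": joint angles; "joint_vel": joint speeds; "joint_efforts": joint torques, N m; "tool_pos": TCP position; "tool_rot": TCP orientation; "contact_force": force on the tool from outside, world axes, zero at the start; "ft_torque": the same for the moment, N m; "gripper_width": opening from 0.0 (shut) to 1.0 (fully open).
Only numpy, scipy, OpenCV 4.12 (cv2) and the standard library are available. Lean on these libraries where they do the work, as an engineer would, in place of code of your own. Each camera call takes 0.05 s, during which the arm holds its last target. There are 200 camera calls.

### The job

Slide the tailstock of the carving cradle along its bed until the carved wooden foot is held snugly between the tailstock and the headstock, with no gap at either end. Then press the clamp lever on the tailstock all the way down to level to lock it, and leave the foot and tailstock tight together. Do not disturb the spare foot, mallet, bottle or chisel tray lying around.

Things in the scene. Friction and masses are not known exactly. Their poses are not given: they have to be found in the camera images.
- cradle: Carving cradle, fixed to the bench: dark wooden bed 120 mm wide (x), 440 mm long (y), bed top 30 mm above the bench. Origin: centre of the bed, on the bench. Two low fences (top 48 mm above the bench, inner gap 80 mm) run along y. The headstock, a dark wooden block 110 mm wide, 60 mm long, top at 120 mm, is fixed at its -y end; the grey tailstock slides along y at the +y end.
- headstock_face (a point): Centre line of the headstock's face that looks to the cradle's +y, at cradle (0, -150, 60) mm; axes as the cradle's. The foot's end must come against this face.
- tailstock (a joint): Slide of the tailstock, m: 0 at its outer end, growing as it moves to the cradle's -y, towards the headstock; travel 0.165. Takes about 5 N to move, stays where it is left; reads 0.150 with the foot tight against the headstock.
- tail_back (a point): On the tailstock, a grey metal block 74 mm wide (x), 80 mm long (y), from 30 to 110 mm above the bench, lever on top. The point is the middle of the top edge of its back face, which looks to the cradle's +y, away from the headstock; axes as the cradle's. One can push on this back face a little below the edge; above the block's +x half is clear.
- tail_front (a point): On the tailstock: its front face (looking to the cradle's -y, towards the foot), on the centre line, 60 mm above the bench; axes as the cradle's. It lies 80 mm from tail_back along y.
- lever (a joint): Clamp lever on the tailstock, rad: 0 is raised 45 degrees, 0.785 is level, fully down against its stop, pointing to the cradle's -x. It stays where it is left; friction 0.2 N m, so about 4 N pressing down 55 mm from the pivot. Its axis runs along the slide, 122 mm above the bench, at (-30, -55) mm in x, y from tail_back.
- lever_tip (a point): End of the lever, 110 mm from its axis, on its centre line: a steel bar 12 mm wide, 10 mm thick, with a light wooden grip 65 mm long, 26 mm wide, 16 mm thick from 45 to 110 mm from the axis. Raised, the tip lies 78 mm from the axis towards the cradle's -x and 78 mm above it. Axes turn with the lever.
- blank: The carved wooden foot (an animal's paw for furniture) to be clamped, loose on the bed between the fences: a plinth 72 mm wide (x), 120 mm long (y), 45 mm high, with three toes on the top at its -y end and a round leg stump, top 103 mm above its underside, at +y 20 mm. Origin: centre of its underside. Its y runs along the cradle's y. About 0.35 kg.
- blank_end (a point): Middle of the foot's end face at its -y (toe) end, 60 mm from its origin, 30 mm above its underside: the face that must meet the headstock.
- spare: Bystander: a second carved foot of the same wood, shape and size as the first, standing on the bench. Origin: centre of its underside.
- mallet: Bystander: carver's wooden round mallet lying on the bench, 275 mm long along its x, head 72 mm in diameter. Origin: on the bench under its middle.
- bottle: Bystander: clear plastic bottle with an orange cap, 60 mm in diameter, 170 mm tall, standing. Origin: centre of its underside.
- tray: Bystander: low dark wooden tray 150 x 300 x 35 mm with chisels. Origin: centre of its underside.
Things that resemble listed ones, but are neither listed nor needed, are in the scene too. Leave any orange look-alike of the blank alone.

How it is judged:
By the outcome, as a careful person would: the job done as asked, in the order asked, and still so for the second after the job is handed in, with the robot touching nothing.
It also fails if it takes over 45 s, if anything falls off the work surface, if the arm or the gripper's body presses on something with over 40 N, if the wrist force passes 120 N, or if a joint passes its speed limit or range.

## Working session

There is one attempt and no reset: what is moved stays moved. The work goes in short steps, Python scripts to look and compute and a tool call to move; the robot and the scene stay as the last step left them, time stands still between calls to the robot, and variables do not carry over. Pictures are saved under pics/ and viewed, about 8 in all and at most 12, crops included, and the job is handed in when it is done.

Besides the shell and the picture viewer there is one more tool, called after "Call:" as name(argument=value, ...) on one line, values as JSON. play_rows: Moves the arm, as the interface text tells. Its arguments: {"type":"object","properties":{"plan":{"type":"array"}},"required":["plan"]}

```bash
mkdir -p pics; cat > h.py <<'E'
from plant import manip
import numpy as np, cv2, pickle
def grab(n,tag):
    f=manip.grab_frame(n); pickle.dump(f,open(f'pics/{tag}.pkl','wb')); cv2.imwrite(f'pics/{tag}.png',f['img'][:,:,::-1]); return f
def load(tag): return pickle.load(open(f'pics/{tag}.pkl','rb'))
def pts(f):
    v,u=np.mgrid[0:384,0:512]; z=f['range_z']
    c=np.stack([(u-f['cx'])/f['fx']*z,-(v-f['cy'])/f['fy']*z,-z],-1)
    return c@np.array(f['rotation']).T+np.array(f['origin'])
def ray(f,u,v,h):
    d=np.array(f['rotation'])@np.array([(u-f['cx'])/f['fx'],-(v-f['cy'])/f['fy'],-1.])
    o=np.array(f['origin']); return o+d*(h-o[2])/d[2]
E
python3 - <<'E'
from h import *
ims=[]
for n in ['scene','side','wrist']:
    f=grab(n,n+'0'); print(n,f['origin'],f['fx'],np.round(f['rotation'],2).tolist(),[k for k in f]); ims.append(f['img'])
s=manip.state(); print(s)
E
```

```text
scene [ 1.07343311 -0.51385032  1.18464541] 367.64136414267205 [0.88, 0.3, 0.12, 0.35] ['img', 'range_z', 'fx', 'fy', 'cx', 'cy', 'origin', 'rotation']
side [ 0.25743699 -0.97732779  1.32304543] 436.5106628226755 [0.93, 0.35, -0.05, -0.13] ['img', 'range_z', 'fx', 'fy', 'cx', 'cy', 'origin', 'rotation']
wrist [0.07727099 0.62480934 0.37317468] 297.70975343810545 [0.78, -0.12, -0.09, 0.61] ['img', 'range_z', 'fx', 'fy', 'cx', 'cy', 'origin', 'rotation']
{'time': 0.15, 'joint_pos': array([ 1.20397346e+00,  5.32181072e-02,  1.61398448e+00, -1.02509133e-05,
        1.47598795e+00, -1.18999705e-01]), 'joint_vel': array([-1.20198594e-04, -6.88560264e-04, -4.42280141e-03, -1.27387844e-03,
       -4.60247389e-05,  2.04103960e-05]), 'joint_efforts': array([ 8.02618470e-04, -3.94240308e+01, -3.70724595e+01, -8.52470043e-05,
        4.67735736e-03,  2.71212019e-05]), 'tool_pos': array([0.15313564, 0.60544824, 0.23033392]), 'tool_rot': array([ 0.70155267,  0.08684509,  0.70181744, -0.08794352]), 'contact_force': array([-0.1398425 ,  0.60003427, -0.40904119]), 'ft_torque': array([0.00501331, 0.01732234, 0.00025146]), 'gripper_width': 0.9995026510540973}
```

View pics/scene0.png

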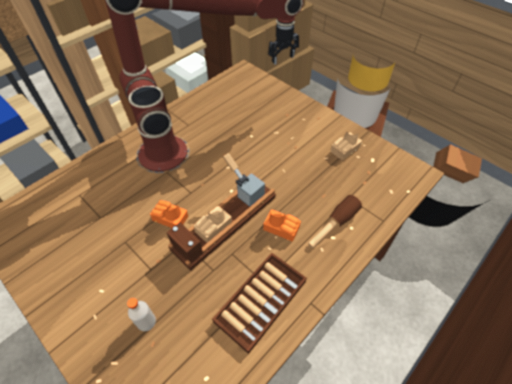

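View pics/side0.png

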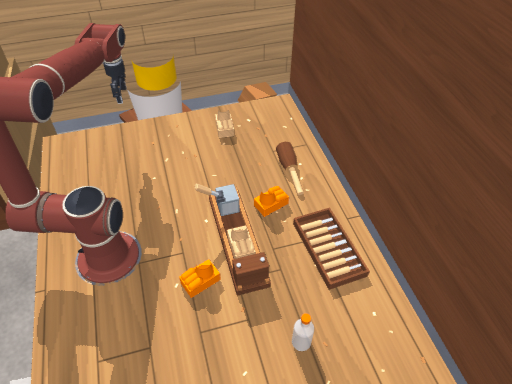

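The scene view (scene px) shows four feet. The wooden one in the cradle (213,222), between the dark headstock (190,242) and the grey tailstock (250,188), is the blank. The spare is the wooden foot at (346,146), and the two orange ones at (168,214) and (282,224) are look-alikes. Next I'll measure the cradle and check one close crop.

```bash
python3 - <<'E'
s=open('h.py').read()
s=s.replace("import numpy as np","from scipy.spatial.transform import Rotation as Rn\nimport numpy as np").replace("np.array(f['rotation'])","RM(f)")
s+="\ndef RM(f):\n    w,x,y,z=f['rotation']; return Rn.from_quat([x,y,z,w]).as_matrix()\n"
open('h.py','w').write(s)
E
python3 - <<'E'
from h import *
for t,box in [('scene0',(150,140,290,280)),('side0',(180,170,290,300))]:
    f=load(t); P=pts(f); img=f['img']; hsv=cv2.cvtColor(img,cv2.COLOR_RGB2HSV)
    x0,y0,x1,y1=box; m=np.zeros((384,512),bool); m[y0:y1,x0:x1]=1
    zz=P[...,2]
    grey=m&(hsv[...,0]>95)&(hsv[...,0]<125)&(hsv[...,1]>40)&(hsv[...,1]<200)&(zz>.03)
    Q=P[grey]; print(t,'grey',len(Q),Q.min(0).round(3),Q.max(0).round(3))
    top=grey&(abs(zz-.11)<.006); Q=P[top][:,:2]; r=cv2.minAreaRect((Q*1000).astype(np.float32)); print('tailtop',len(Q),r, P[top][:,2].mean())
    dark=m&(hsv[...,2]<125)&(hsv[...,1]>90)&(abs(zz-.12)<.007); Q=P[dark][:,:2]; print('headtop',len(Q),cv2.minAreaRect((Q*1000).astype(np.float32)),P[dark][:,2].mean() if len(Q) else 0)
    dark=m&(hsv[...,2]<125)&(hsv[...,1]>90)&(abs(zz-.04)<.015); Q=P[dark][:,:2]; print('bed',len(Q),cv2.minAreaRect((Q*1000).astype(np.float32)))
    light=m&(hsv[...,2]>150)&(zz>.065)&(zz<.15)&(hsv[...,0]<25); Q=P[light]; print('blank',len(Q),cv2.minAreaRect((Q[:,:2]*1000).astype(np.float32)),Q[:,2].max())
a=load('scene0')['img'][145:275,150:290]; b=load('side0')['img'][170:300,180:290]
v=np.hstack([cv2.resize(a,(420,390),interpolation=2),cv2.resize(b,(330,390),interpolation=2)]); cv2.imwrite('pics/crop1.png',v[:,:,::-1])
E
```

```text
Traceback (most recent call last):
ValueError: zero-size array to reduction operation minimum which has no identity
```

```bash
python3 - <<'E'
from h import *
for t,L in [('scene0',[(250,186),(190,240),(213,215),(262,205),(300,130),(195,233),(160,155)]),('side0',[(228,200),(250,265),(240,240),(100,320)])]:
    f=load(t);P=pts(f);hsv=cv2.cvtColor(f['img'],cv2.COLOR_RGB2HSV)
    for u,v in L: print(t,u,v,P[v,u].round(3),hsv[v,u],f['img'][v,u], f['range_z'][v,u])
a=load('scene0')['img'][145:275,150:290]; b=load('side0')['img'][170:300,180:290]
v=np.hstack([cv2.resize(a,(420,390),interpolation=2),cv2.resize(b,(330,390),interpolation=2)]); cv2.imwrite('pics/crop1.png',v[:,:,::-1])
E
```

```text
scene0 250 186 [ 1.073 -0.514  1.185] [ 94  22 182] [166 180 182] 0.0
scene0 190 240 [ 0.491 -0.231  0.118] [  9  86 142] [142 109  94] 1.2155809
scene0 213 215 [ 0.475 -0.114  0.123] [ 16 112 166] [166 131  93] 1.2698281
scene0 262 205 [0.522 0.084 0.026] [ 10 149  84] [84 51 35] 1.4141669
scene0 300 130 [ 0.345  0.529 -0.002] [ 15 128 185] [185 139  92] 1.7065332
scene0 195 233 [ 0.433 -0.176  0.028] [ 12 142  88] [88 58 39] 1.335801
scene0 160 155 [ 0.057 -0.042  0.059] [  4 143  73] [73 37 32] 1.5291734
side0 228 200 [0.461 0.05  0.106] [104  32 217] [190 204 217] 1.6034735
side0 250 265 [ 0.46  -0.249  0.121] [ 10 154 151] [151  91  60] 1.4006953
side0 240 240 [ 0.46  -0.122  0.087] [ 17 105 237] [237 195 139] 1.5071621
side0 100 320 [-0.04  -0.242  0.002] [ 15 135 170] [170 126  80] 1.4046555
```

View pics/crop1.png

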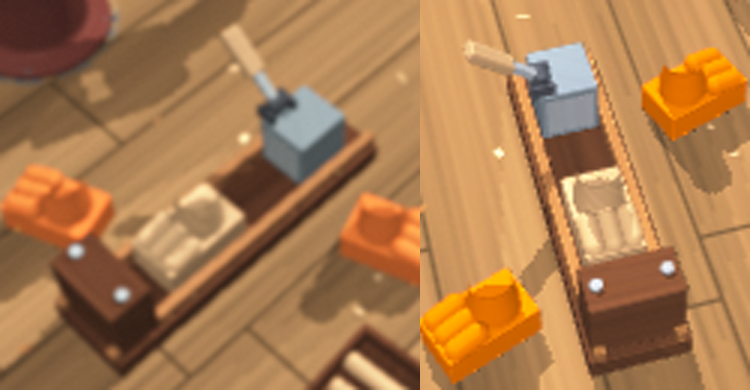

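The crop confirms it: the wooden foot lies between the headstock (nearest the side camera) and the grey tailstock, the lever is raised towards -x, and the orange feet are outside the cradle. Next are the yaw and the tailstock pose.

```bash
python3 - <<'E'
from h import *
f32=lambda Q:(Q*1000).astype(np.float32)
for t,box in [('scene0',(150,140,290,280)),('side0',(180,170,290,300))]:
    f=load(t); P=pts(f); img=f['img']; hsv=cv2.cvtColor(img,cv2.COLOR_RGB2HSV)
    x0,y0,x1,y1=box; m=np.zeros((384,512),bool); m[y0:y1,x0:x1]=1; zz=P[...,2]
    m&=f['range_z']>0
    grey=m&(hsv[...,0]>85)&(hsv[...,0]<125)&(hsv[...,1]>12)
    top=grey&(abs(zz-.11)<.008); Q=P[top]; print(t,'tailtop',len(Q),Q[:,2].mean(),cv2.minAreaRect(f32(Q[:,:2])),'\n',cv2.boxPoints(cv2.minAreaRect(f32(Q[:,:2]))).round())
    hd=m&(hsv[...,0]<14)&(hsv[...,2]<175)&(abs(zz-.12)<.006)&(P[...,1]<-.16); Q=P[hd]; print('headtop',len(Q),Q[:,2].mean(),cv2.minAreaRect(f32(Q[:,:2])),'\n',cv2.boxPoints(cv2.minAreaRect(f32(Q[:,:2]))).round())
    cr=m&(zz>.022)&(zz<.055)&(P[...,0]>.36)&(hsv[...,0]<14)&(P[...,0]<.57)&((hsv[...,2]<130)|(zz>.035)); Q=P[cr];print('bed',len(Q),cv2.minAreaRect(f32(Q[:,:2])))
    # cap points: bench-parallel line fit along inner/outer fence
    bl=m&(hsv[...,0]>=13)&(hsv[...,0]<22)&(zz>.07)&(zz<.14)&(P[...,0]>.4)&(P[...,1]<0); Q=P[bl]; print('blank',len(Q),cv2.minAreaRect(f32(Q[:,:2])),Q[:,2].max())
    lv=m&(zz>.14)&(P[...,1]>-.05); Q=P[lv]; print('lever',len(Q),Q.min(0).round(3),Q.max(0).round(3))
E
```

```text
scene0 tailtop 285 0.1082624627856554 ((465.8359680175781, 79.22596740722656), (69.12513732910156, 80.43910217285156), 1.4483137130737305) 
 [[430. 119.]
 [432.  38.]
 [501.  40.]
 [499. 120.]]
headtop 476 0.11838207481312674 ((462.60504150390625, -240.3005828857422), (59.60255432128906, 109.07244110107422), 89.1715087890625) 
 [[ 408. -269.]
 [ 517. -271.]
 [ 518. -211.]
 [ 409. -210.]]
bed 1388 ((461.960693359375, -61.74116516113281), (443.1869812011719, 172.7413330078125), 83.24592590332031)
blank 586 ((465.7259521484375, -165.01528930664062), (218.47439575195312, 95.6495590209961), 84.29715728759766) 0.13010797564265353
lever 152 [ 0.046 -0.046  0.14 ] [0.421 0.08  0.201]
side0 tailtop 266 0.1096516974216931 ((460.24853515625, 79.32007598876953), (83.05659484863281, 78.33802032470703), 87.3516845703125) 
 [[419.  40.]
 [497.  36.]
 [501. 119.]
 [423. 123.]]
headtop 502 0.11963694061977738 ((463.208984375, -240.2718048095703), (109.22325134277344, 62.91836929321289), 0.9561275243759155) 
 [[ 408. -210.]
 [ 409. -273.]
 [ 518. -271.]
 [ 517. -208.]]
bed 804 ((462.3815002441406, -61.89018249511719), (117.57964324951172, 441.2260437011719), 0.029980719089508057)
blank 537 ((467.4920349121094, -160.20751953125), (211.047119140625, 111.68765258789062), 87.5732192993164) 0.13343593213063398
lever 134 [0.348 0.05  0.14 ] [0.421 0.08  0.203]
```

```bash
cat >> h.py <<'E'
def TR():
    s=manip.state(); w,x,y,z=s['tool_rot']; return s,Rn.from_quat([x,y,z,w]).as_matrix()
def shift(goal):
    s,R=TR(); return (R.T@(np.array(goal)-s['tool_pos'])*1000).round(1)
E
python3 - <<'E'
from h import *
s,R=TR(); print(R.round(3)); print(shift([.468,.20,.23]),shift([.468,.16,.20]))
print(np.degrees(np.arctan2(R[0,2],R[1,2])))
E
```

```text
[[-0.001  0.245  0.969]
 [-0.001  0.969 -0.245]
 [-1.    -0.002 -0.   ]]
[   0.8 -315.8  404.7] [  30.8 -354.6  414.5]
104.1991734873104
```

Call:
play_rows(plan=[[0,-45,55,0.187,1],[0,-90,110,0.374,1],[0,-135,165,0.561,1],[0,-180,220,0.748,1],[0,-225,280,0.935,1],[0,-270,340,1.122,1],[0,-316,405,1.323,1],[0,-316,405,1.323,1]])

```text
time: 1.15
tool_pos: [0.4604, 0.209, 0.2312]
tool_rot: [0.5, 0.501, 0.5, -0.5]
contact_force: [0.5, 0.9, 0.5]
gripper_width: -0.003
```

```bash
python3 - <<'E'
from h import *
f=grab('wrist','wrist1'); s,R=TR(); print(s['time'],s['tool_pos'],R.round(3),s['gripper_width'],s['joint_pos'].round(2)); print(shift([.47,.16,.20]),shift([.47,.16,.085]))
E
```

```text
1.2 [0.46433988 0.20355557 0.23118909] [[ 0.003  1.    -0.007]
 [-0.005 -0.007 -1.   ]
 [-1.     0.003  0.005]] 0.00046244908898531074 [ 0.27 -0.24  1.88 -0.01  1.49  0.28]
[31.4  5.9 43.4] [146.4   5.5  42.8]
```

View pics/wrist1.png

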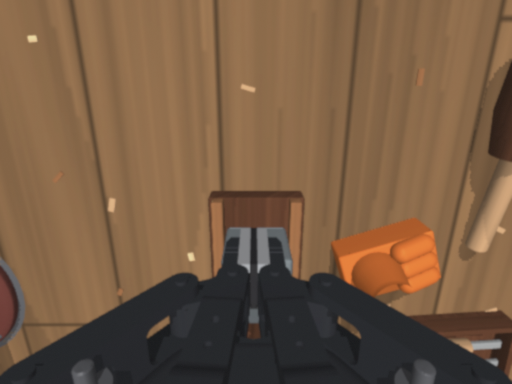

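```bash
python3 - <<'E'
from h import *
f=load('wrist1'); print(ray(f,210,192,.03),ray(f,302,192,.03),ray(f,256,192,.03))
E
```

```text
[0.40747336 0.16852358 0.03      ] [0.51995282 0.16830051 0.03      ] [0.46369937 0.16841207 0.03      ]
```

Call:
play_rows(plan=[[45,4,38,0,1],[90,4,38,0,1],[130,4,38,0,1],[146,4,38,0,1],[146,4,38,0,1]])

```text
time: 1.82
tool_pos: [0.4628, 0.1729, 0.0845]
tool_rot: [-0.5, -0.499, -0.501, 0.501]
contact_force: [0.7, 0.2, 0.3]
gripper_width: 0.002
```

Call:
play_rows(plan=[[0,0,15,0,1],[0,0,30,0,1],[0,0,36,0,1],[0,0,41,0,1],[0,0,46,0,1],[0,0,51,0,1],[0,0,56,0,1],[0,0,61,0,1]])

```text
time: 2.82
tool_pos: [0.4641, 0.1128, 0.0862]
tool_rot: [0.5, 0.501, 0.5, -0.499]
contact_force: [0.7, 5.2, 2.4]
gripper_width: 0.002
```

```bash
cat >> h.py <<'E'
def tail(tag):
    f=grab('side',tag); P=pts(f); hsv=cv2.cvtColor(f['img'],cv2.COLOR_RGB2HSV)
    m=np.zeros((384,512),bool); m[170:300,180:290]=1
    top=m&(f['range_z']>0)&(hsv[...,0]>85)&(hsv[...,0]<125)&(hsv[...,1]>12)&(abs(P[...,2]-.11)<.008)&(P[...,0]>.44)
    Q=P[top]; print('tail top y',np.percentile(Q[:,1],[1,5,95,99]).round(4))
    bl=(f['range_z']>0)&(hsv[...,0]>=13)&(hsv[...,0]<22)&(P[...,2]>.06)&(P[...,2]<.14)&(P[...,0]>.42)&(P[...,0]<.51)&(P[...,1]<.05)&(P[...,1]>-.215)
    Q=P[bl]; print('blank y',np.percentile(Q[:,1],[0.5,2,98,99.5]).round(4),Q[:,2].max())
    return f
E
python3 - <<'E'
from h import *
tail('side1'); s,R=TR(); print(s['tool_pos'],s['contact_force'])
E
```

```text
tail top y [0.0176 0.0208 0.0965 0.1029]
blank y [-0.2093 -0.1749 -0.0581 -0.0542] 0.13600908147677826
[0.46410799 0.11222468 0.08619701] [-0.50577752  3.04255888  3.20433033]
```

Call:
play_rows(plan=[[0,0,7,0,1],[0,0,14,0,1],[0,0,21,0,1],[0,0,28,0,1],[0,0,35,0,1],[0,0,42,0,1],[0,0,49,0,1],[0,0,56,0,1]])

```text
time: 3.88
tool_pos: [0.464, 0.0565, 0.0862]
tool_rot: [0.5, 0.501, 0.5, -0.499]
contact_force: [-0.5, 5.8, 4.2]
gripper_width: 0.002
```

Call:
play_rows(plan=[[0,0,5,0,1],[0,0,10,0,1],[0,0,15,0,1],[0,0,20,0,1],[0,0,25,0,1],[0,0,30,0,1],[0,0,35,0,1],[0,0,40,0,1]])

```text
time: 4.88
tool_pos: [0.4639, 0.017, 0.086]
tool_rot: [0.499, 0.501, 0.501, -0.499]
contact_force: [-1.1, 6.8, 4.7]
gripper_width: 0.0
```

```bash
python3 - <<'E'
from h import *
tail('side2'); s,R=TR(); print(s['tool_pos'],s['contact_force'])
E
```

```text
tail top y [-0.0768 -0.0748  0.0027  0.008 ]
blank y [-0.208  -0.1856 -0.0742 -0.0495] 0.1336952324969074
[0.46394599 0.0163645  0.08602942] [-1.57961467  5.61859563  4.16248252]
```

Call:
play_rows(plan=[[0,0,3,0,1],[0,0,6,0,1],[0,0,8,0,1],[0,0,10,0,1],[0,0,11,0,1],[0,0,12,0,1]])

```text
time: 5.68
tool_pos: [0.4639, 0.0051, 0.086]
tool_rot: [0.499, 0.501, 0.501, -0.499]
contact_force: [-1.4, 7.7, 4.7]
gripper_width: 0.002
```

Call:
play_rows(plan=[[0,0,1,0,1],[0,0,2,0,1],[0,0,3,0,1]])

```text
time: 6.05
tool_pos: [0.4639, 0.0026, 0.086]
tool_rot: [0.499, 0.501, 0.501, -0.499]
contact_force: [-0.5, 12.2, 5.3]
gripper_width: -0.002
```

Call:
play_rows(plan=[[0,0,1,0,1],[0,0,1,0,1]])

```text
time: 6.3
tool_pos: [0.4639, 0.0026, 0.0861]
tool_rot: [0.498, 0.502, 0.501, -0.498]
contact_force: [-0.9, 13.6, 4.8]
gripper_width: -0.001
```

Call:
play_rows(plan=[[0,0,1,0,1],[0,0,1,0,1]])

```text
time: 6.55
tool_pos: [0.4639, 0.0026, 0.0861]
tool_rot: [0.498, 0.503, 0.502, -0.498]
contact_force: [-0.7, 17.7, 7.1]
gripper_width: 0.0
```

```bash
python3 - <<'E'
from h import *
f=tail('side3'); s,R=TR(); print(s['tool_pos'],s['contact_force'],s['time'])
g=grab('scene','scene3')['img'][145:275,150:290]
v=np.hstack([cv2.resize(g,(420,390),interpolation=2),cv2.resize(f['img'][170:300,180:290],(330,390),interpolation=2)]); cv2.imwrite('pics/crop3.png',v[:,:,::-1])
E
```

```text
tail top y [-0.0908 -0.0881 -0.0101 -0.0046]
blank y [-0.2103 -0.1892 -0.0896 -0.0672] 0.133866107764415
[0.46390848 0.00262545 0.08608828] [-0.29054067 17.06762107  6.51503917] 6.6
```

View pics/crop3.png

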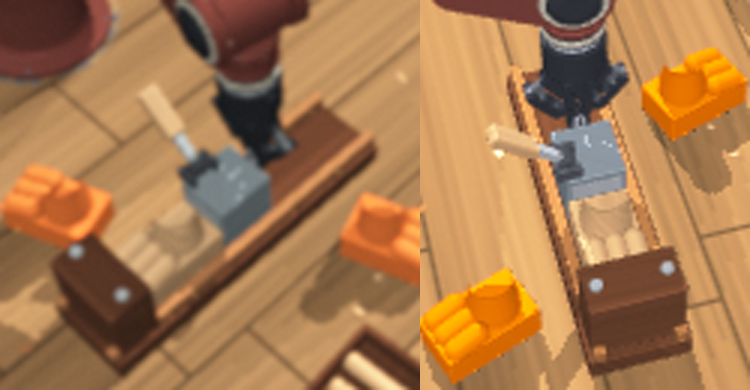

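Held firmly: the TCP stopped at y=0.0026 while the force rose from 12 to 18 N, and both crops show no gap at either end of the foot. I'll give one last firm push, back off, and go above the lever.

Call:
play_rows(plan=[[0,0,1.5,0,1],[0,0,1.5,0,1],[0,0,0,0,1],[0,0,-12,0,1],[0,0,-25,0,1],[-50,0,-28,0,1],[-100,0,-28,0,1],[-145,0,-28,0,1]])

```text
time: 7.65
tool_pos: [0.4634, 0.027, 0.2318]
tool_rot: [0.5, 0.5, 0.5, -0.5]
contact_force: [0.9, 0.7, -0.7]
gripper_width: -0.002
```

```bash
python3 - <<'E'
from h import *
f=tail('side4'); s,R=TR(); print(s['tool_pos'],s['contact_force'],s['time'])
P=pts(f); lv=(f['range_z']>0)&(P[...,2]>.16)&(P[...,2]<.21)&(P[...,0]>.33)&(P[...,0]<.40)&(P[...,1]<-.03)&(P[...,1]>-.1);Q=P[lv];print(len(Q),Q.min(0),Q.max(0),Q.mean(0))
print(shift([.373,-.064,.23]))
E
```

```text
tail top y [-0.092  -0.089  -0.0158 -0.0117]
blank y [-0.2128 -0.1883 -0.0893 -0.073 ] 0.13401538424782178
[0.46649634 0.02668576 0.2390931 ] [2.3136124  0.02926999 4.86271493] 7.7
126 [ 0.34810102 -0.08051273  0.16107385] [ 0.39991938 -0.047323    0.20271136] [ 0.37302394 -0.06827798  0.18244375]
[  8.2 -93.6  90.6]
```

Call:
play_rows(plan=[[0,-35,35,0,1],[0,-70,70,0,1],[0,-94,92,0,1],[0,-94,92,0,1],[20,-94,92,0,1],[30,-94,92,0,1]])

```text
time: 8.45
tool_pos: [0.369, -0.0643, 0.1978]
tool_rot: [0.499, 0.499, 0.501, -0.5]
contact_force: [0.2, -0.1, 0.1]
gripper_width: -0.001
```

```bash
python3 - <<'E'
from h import *
s,R=TR(); print(s['tool_pos'],s['contact_force'],s['joint_pos'].round(2),R.round(2))
a=grab('side','side5')['img'][120:300,150:310]; g=grab('scene','scene5')['img'][95:275,130:290]
cv2.imwrite('pics/crop5.png',np.hstack([cv2.resize(a,None,fx=2.5,fy=2.5),cv2.resize(g,None,fx=2.5,fy=2.5)])[:,:,::-1])
E
```

```text
[ 0.36902633 -0.06429393  0.19775568] [ 0.16610185 -0.10543882  0.13059992] [-0.37 -0.59  2.19 -0.    1.54 -0.37] [[-0.  1.  0.]
 [ 0.  0. -1.]
 [-1. -0. -0.]]
```

View pics/crop5.png

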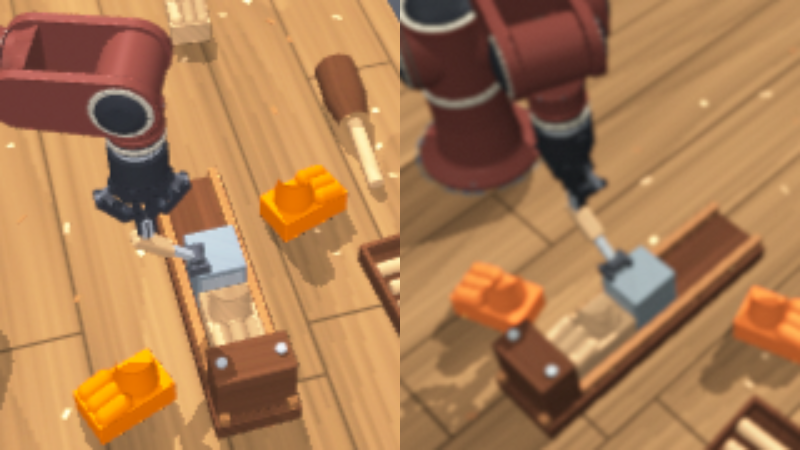

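Fingertips (side crop ~(148,238)) are right over the light grip. Pressing down.

Call:
play_rows(plan=[[7,0,0,0,1],[14,0,0,0,1],[21,0,0,0,1],[28,0,0,0,1],[35,0,0,0,1],[42,0,0,0,1],[49,0,0,0,1],[56,0,0,0,1]])

```text
time: 9.55
tool_pos: [0.3694, -0.0651, 0.1437]
tool_rot: [0.5, 0.5, 0.5, -0.5]
contact_force: [-1.7, 0.8, 3.0]
gripper_width: 0.001
```

Call:
play_rows(plan=[[3,0,0,0,1],[6,0,0,0,1],[8,0,0,0,1],[10,0,0,0,1]])

```text
time: 10.05
tool_pos: [0.3696, -0.0651, 0.1343]
tool_rot: [0.5, 0.5, 0.5, -0.5]
contact_force: [-1.8, 0.4, 2.7]
gripper_width: -0.001
```

Call:
play_rows(plan=[[1,0,0,0,1],[2,0,0,0,1],[3,0,0,0,1],[4,0,0,0,1]])

```text
time: 10.55
tool_pos: [0.3695, -0.0651, 0.1302]
tool_rot: [0.5, 0.5, 0.5, -0.5]
contact_force: [-1.8, 0.8, 2.5]
gripper_width: 0.0
```

Call:
play_rows(plan=[[0.7,0,0,0,1],[1.5,0,0,0,1],[1.5,0,0,0,1]])

```text
time: 10.92
tool_pos: [0.3696, -0.0652, 0.1299]
tool_rot: [0.5, 0.5, 0.5, -0.5]
contact_force: [-5.7, 0.8, 7.8]
gripper_width: -0.0
```

Call:
play_rows(plan=[[1,0,0,0,1],[2,0,0,0,1],[2,0,0,0,1]])

```text
time: 11.3
tool_pos: [0.3697, -0.0652, 0.1297]
tool_rot: [0.5, 0.5, 0.5, -0.5]
contact_force: [-10.6, 2.8, 17.7]
gripper_width: -0.003
```

Call:
play_rows(plan=[[0,0,0,0,1],[-20,0,0,0,1],[-60,0,0,0,1],[-90,0,0,0,1],[-120,0,-60,0,1],[-120,0,-120,0,1],[-120,0,-150,0,1],[-120,0,-150,0,1]])

```text
time: 12.3
tool_pos: [0.3695, 0.0866, 0.2465]
tool_rot: [0.501, 0.499, 0.501, -0.499]
contact_force: [1.0, -0.5, -0.6]
gripper_width: -0.0
```

```bash
python3 - <<'E'
from h import *
f=tail('side6'); s,R=TR(); print(s['tool_pos'],s['contact_force'],s['time'])
P=pts(f); lv=(f['range_z']>0)&(P[...,2]>.10)&(P[...,2]<.21)&(P[...,0]>.31)&(P[...,0]<.40)&(P[...,1]<-.03)&(P[...,1]>-.1);Q=P[lv];print(len(Q),Q.min(0),Q.max(0),Q.mean(0))
a=lv&(P[...,0]<.35);b=lv&(P[...,0]>.36);print('grip top z outer/inner',np.median(P[a][:,2]),np.median(P[b][:,2]))
g=grab('scene','scene6')['img'][145:275,150:290]
v=np.hstack([cv2.resize(g,(420,390),interpolation=2),cv2.resize(f['img'][170:300,180:290],(330,390),interpolation=2)]); cv2.imwrite('pics/crop6.png',v[:,:,::-1])
E
```

```text
tail top y [-0.0904 -0.0883 -0.0162 -0.0116]
blank y [-0.1904 -0.1877 -0.0892 -0.0859] 0.13581373544621922
[0.36952808 0.0855195  0.2463853 ] [-0.30794557 -0.18484967  0.15777757] 12.35
162 [ 0.32409681 -0.08045646  0.1127941 ] [ 0.39916027 -0.05018786  0.13432337] [ 0.35956785 -0.06752204  0.12738681]
grip top z outer/inner 0.12946335743433357 0.12784711331699872
```

View pics/crop6.png

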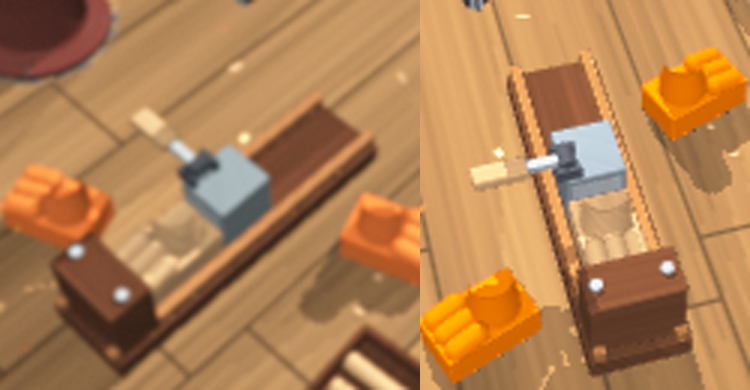

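The lever lies level (grip top at z about 0.129). The tailstock's front edge is still at y about -0.090, touching the foot, and the arm is clear. Handing in.

```bash
python3 -c "
from plant import manip
print(manip.job_done())"
```

```text
the job is handed in; nothing more can be done
None
```

The foot is clamped between the tailstock and the headstock, the lever is pressed down to level, and the job is handed in after about 12 s of robot time. `job_done` reports no verdict.

- **Tailstock:** I pushed its back face with shut fingers. The foot met the headstock and the fingers stopped moving while the force rose to about 18 N. I gave one last, slightly harder push before backing off, but did not read the force at its peak.
- **Lever:** I pressed its grip down to the stop. The height held at 0.130 m while the force rose to about 18 N, and then I withdrew.
- **Last checks:** The tailstock's front edge is at y ≈ -0.090 m, as expected for a tight fit, and did not move when the lever was pressed. The grip top measures 0.128–0.129 m, so the lever is level within measurement error. The crops show no gap at either end of the foot; the headstock partly hides the toe end.
- **Bystanders:** The arm touched only the tailstock and lever. I did not measure the spare foot, mallet, bottle or tray again afterwards.
- **Disagreement:** The wrist camera put the end of the bed about 8 mm farther out than the other two cameras did, probably because the arm was still settling. I did not use that reading.

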